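Stack the amber filter on the culture lamp

ROBOT

A 6-joint arm with a two-finger parallel gripper is mounted at the origin on the work surface. World frame = base frame: x ahead of the robot, y to its left, z up, the work surface at z = 0. Lengths are in m, angles in rad, forces in N, time in s.
With the tool pointing down it reaches from about 0.4 to 0.925 m from the base axis. Payload 3.4 kg.
Tool frame: the origin (TCP) lies on the centre line of the jaws, within the pads' length; the fingertips stand 17 mm ahead of it and the grasp point (between the pads) lies 2 mm behind it; z points along the fingers, y is the direction in which the jaws open and shut (so a half turn about z gives the same grasp; the last joint's range is limited). The gripper opens to 85 mm and grips with 20 to 120 N. Pads are 22 mm wide; open, the fingers measure 114 mm over their backs; the gripper's body (76 mm by 85 mm) begins 54 mm behind the grasp point. The pads swing forward as they close: fully open they stand 13 mm farther back than shut.
Start: joints at [-0.073, 0.307, 1.506, -0, 1.328, -0.073], TCP at [0.575, -0, 0.248] pointing down, gripper open.
Joint ranges: [-3.12, 3.12], [-1.05, 2.28], [0.14, 2.33], [-1.42, 4.57], [0.1, 2.73], [-2.68, 2.68]. Speed limits (rad/s): [2.57, 2.57, 3.14, 3.14, 3.14, 3.14].

INTERFACE

Orientations are given as a unit quaternion [x, y, z, w].
In Python, from station import robot gives the robot as it stands.
- The arm moves only by the tool apply_moves, never from a script. Its argument "plan" is a list of rows, each a list of 7 numbers: the shift along the tool's x, y, z in mm, then the turn, a rotation vector about the tool's x, y, z in rad, then the closure, from 0 (fully open) to 1 (shut). In form: [[x, y, z, rx, ry, rz, grip], ...]. A call has 1 to 20 rows; each row shifts and turns the pose as measured when the row begins, along the tool's axes as they then stand; what a row does not reach is not made up. A row lasts 1/10 s, in which the tool goes at most 50 mm and 8.59 degrees, less where a joint would pass 70% of its speed; a pose out of reach is approached as far as the arm can. A call is refused whole if a number of a shift passes 50 or a number of a turn 0.15, either way. A call with a gripper value outside its range is refused whole. The fingers move at their own pace and stop on an object; the grip force is fixed at half the most. Time passes only in rows, so rows that do not move let the fingers close. It gives the time, the measured TCP pose, the force and the opening at its end, in the units of the state.
- robot.get_obs(): the state, without advancing time (a new reading comes with each control period).
- robot.camera(name): name is "scene" or "side" or "wrist"; returns a dict with "color" (400x640x3 uint8, red, green, blue), "range_z" (400x640 float32, m along the optical axis (not along the pixel's ray), 0 where there is no reading), "fovy" (degrees; the focal length in pixels is half the picture's height over the tangent of half this angle, whatever the lens; pixels are square), "cx", "cy" (the principal point, pixels), "R" (3x3) and "t" (3): a world point X has camera coordinates R X + t; the wrist camera has in their place "hand_eye" (4x4, takes a point from camera to tool coordinates, whose origin is the TCP and whose axes are the flange's). Camera axes: x right, y down, z forward; pixel columns grow to the right and rows downward; lengths in m; the calibration is good to about 2 mm. A picture is of the moment at which its call begins: read the wrist's pose just before it.
- robot.sign_off(): hands the job in, once; it reports no verdict.
The state is a dict: "time": time; "joint_pos": joint angles; "qvel": joint speeds; "tau": joint torques, N m; "ee_pos": TCP position; "tool_rot": TCP orientation; "contact_force": force on the tool from outside, world axes, zero at the start; "moment": the same for the moment, N m; "width": opening from 0.0 (shut) to 1.0 (fully open).
Only numpy, scipy, OpenCV 4.12 (cv2) and the standard library are available. Lean on these libraries where they do the work, as an engineer would, in place of code of your own. Each camera call takes 0.05 s, during which the arm holds its last target. There are 200 camera calls.

TASK

The amber (orange) light filter is needed on the small culture lamp. Slide it forward along its lane of the raised rack until a good third of it sticks out over the rack's front edge, the one facing the robot, so that it can be gripped there; then lay it flat on the white diffuser on the lamp, centred and lined up lengthwise, and let go. Do not drop it, leave the diffuser where it is on the lamp, and leave the green and blue filters lying where they are.

Things in the scene. Friction and masses are not known exactly. Their poses are not given: they have to be found in the camera images.
- rack: Fixed white rack, 160 mm deep (x) by 208 wide (y); origin: centre of its underside, on the table. +x points away from the robot; front edge at x = -80 mm. Flat deck 60 mm up, with four grey rails along x (10 wide, 5 high) making three lanes 56 mm wide at y = -66, 0, 66 mm, open at both ends. One filter per lane, in any order; 30 to 42 mm of bare deck behind each, for pushing.
- amber_center (a point): Centre (half-way up) of the amber/orange filter: loose stiff acrylic plate, 110 mm (x, along the lane) by 50 (y) by 5 thick, 25 to 50 g, flat on the deck. The rails, flush with its top, cover its long sides: it can be gripped across its width only where it sticks out past the rack's front edge. It tips off if more than half sticks out.
- green_center (a point): Centre of the green filter, same size, in another lane. To be left alone.
- blue_center (a point): Centre of the blue filter, same size, in another lane. To be left alone.
- lamp_top (a point): Centre of the flat top of the fixed lamp, 50 mm above the table. Aluminium body 100 mm long (x) by 34 wide (y; fins 36), on a black foot 130 by 64 mm, 12 high. Its x axis points roughly away from the robot.
- diffuser_center (a point): Centre (half-way up) of the loose white diffuser block lying on the lamp: 100 mm (x) by 34 (y) by 8 thick, about 90 g; its top is 58 mm above the table. It is narrower than the filters, so fingers holding a filter by its width pass down beside it.
Things that resemble listed ones, but are neither listed nor needed, are in the scene too. Of the things like the part that bears amber_center, leave any that is black, grey or yellow; of the rest the larger one is meant.

How it is judged:
On the way:
1. the amber filter lies on the rack with its end sticking out at least 20 mm over the front edge (x of amber_center in the frame of rack between -0.08 and -0.045 m and z of amber_center in the frame of rack between 0.058 and 0.066 m), for 0.2 s.
At the end, for the whole second after the job is handed in: The amber filter lies flat and at rest on the diffuser, its centre within 15 mm of the diffuser's centre seen from above and its long axis within 11 degrees of the diffuser's; the diffuser is still on the lamp, its centre within 15 mm of the lamp's; nothing is held (horizontal distance between amber_center and diffuser_center below 0.015 m and z of amber_center in the frame of diffuser_center between 0.004 and 0.009 m and angle between the x axis of amber_center and the x axis of diffuser_center, either way round below 0.2 rad and angle between amber_center's own z axis and vertical below 0.1 rad and linear speed of amber below 0.02 m/s and horizontal distance between diffuser_center and lamp_top below 0.015 m and height (world z) of diffuser_center above 0.05 m); the robot touches nothing.
It fails at once if the amber filter is dropped or flung (faster than 0.6 m/s with no finger on it) (linear speed of amber above 0.6 m/s and contact force between the fingers and amber below 0.05 N).
It fails at once if the green or blue filter is moved by more than 20 mm (distance of any of green_center, blue_center from where it was at the start of the episode above 0.02 m).
It also fails if it takes over 50 s, if anything falls off the work surface, if the arm or the gripper's body presses on something with over 40 N, if the wrist force passes 120 N, or if a joint passes its speed limit or range.

## Working session

There is one attempt and no reset: what is moved stays moved. The work goes in short steps, Python scripts to look and compute and a tool call to move; the robot and the scene stay as the last step left them, time stands still between calls to the robot, and variables do not carry over. Pictures are saved under pics/ and viewed, about 8 in all and at most 12, crops included, and the job is handed in when it is done.

Besides the shell and the picture viewer there is one more tool, called after "Emit:" by a JSON object that holds its "api" and its "payload", one argument or row to a line. apply_moves: Moves the arm, as the interface text tells. Its arguments: {"type":"object","properties":{"plan":{"type":"array"}},"required":["plan"]}

```bash
mkdir -p pics; ls; cat > h.py <<'E'
import numpy as np, cv2
from station import robot
def cam(n):
    o=robot.get_obs(); c=robot.camera(n); c['f']=200/np.tan(np.radians(c['fovy'])/2)
    if 'hand_eye' in c:
        from scipy.spatial.transform import Rotation as Ro
        T=np.eye(4);T[:3,:3]=Ro.from_quat(o['tool_rot']).as_matrix();T[:3,3]=o['ee_pos']
        M=np.linalg.inv(T@np.array(c['hand_eye'])); c['R']=M[:3,:3];c['t']=M[:3,3]
    c['R']=np.array(c['R']);c['t']=np.array(c['t'])
    return c
def ray(c,uv,z):
    uv=np.atleast_2d(np.asarray(uv,float))
    d=np.c_[(uv[:,0]-c['cx'])/c['f'],(uv[:,1]-c['cy'])/c['f'],np.ones(len(uv))]@c['R']
    o=-c['R'].T@c['t']; s=(z-o[2])/d[:,2]
    return o+d*s[:,None]
def cloud(c):
    v,u=np.mgrid[:400,:640]; Z=c['range_z']
    P=np.stack([(u-c['cx'])/c['f']*Z,(v-c['cy'])/c['f']*Z,Z],-1)
    return (P-c['t'])@c['R']
def save(n,im): cv2.imwrite('pics/'+n,im[...,::-1])
E
python3 - <<'E'
from h import *
print(robot.get_obs())
for n in('scene','side'):
    c=cam(n); save(n+'0.png',c['color']); print(n,c['fovy'],c['cx'],c['cy'],-c['R'].T@c['t'],c['R'][2],c['range_z'].min(),c['range_z'].max())
E
```

```text
pics
{'time': 0.0, 'joint_pos': array([-7.35507591e-02,  3.07589407e-01,  1.50769766e+00,  1.08216278e-05,
        1.32838164e+00, -7.35305688e-02]), 'qvel': array([-1.92690290e-04, -4.25936760e-04,  1.16315550e-03,  1.51009293e-05,
       -6.35756560e-04,  1.60527526e-03]), 'tau': array([-2.40806599e-03, -4.57556927e+01, -2.51919490e+01, -3.95127336e-04,
        1.32516641e-02, -2.41733758e-06]), 'ee_pos': array([ 5.74330493e-01, -6.48242332e-07,  2.47362444e-01]), 'tool_rot': array([ 7.07114461e-01,  7.07098340e-01, -6.74104445e-04, -7.89370317e-04]), 'contact_force': array([-0.13039207,  0.24621735, -0.38400478]), 'moment': array([-0.01745323,  0.01464515,  0.0090606 ]), 'width': 1.0014104263428119}
scene 51.9852819059647 325.37628061610667 198.36399928983573 [ 1.09946355 -0.39647082  0.54597159] [-0.67174828  0.47991285 -0.56430303] 0.0 3.3048506
side 47.90209316762244 325.2768011131429 193.3647508532507 [0.17522512 0.58357147 0.56552573] [ 0.43200902 -0.67868131 -0.59393593] 0.0 3.6169267
```

View pics/scene0.png

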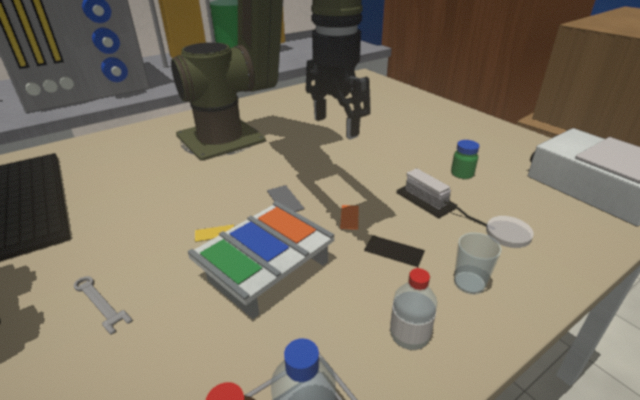

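View pics/side0.png

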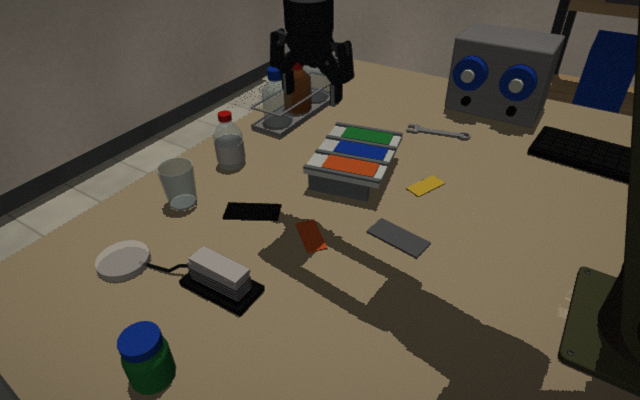

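The amber candidates are the large plate in the rack (scene 287,224; side 350,166) and a small orange piece standing on the table (scene 348,217; side 311,236). The rack one is larger and lies in a lane, so it fits. Next I confirm it in a crop and measure.

```bash
cat > m.py <<'E'
from h import *
RNG={'amber':((3,150,100),(17,255,255)),'blue':((105,130,60),(130,255,255)),'green':((45,120,40),(80,255,255))}
def boxes(c,roi,z=0.065,names=RNG):
    x0,y0,x1,y1=roi; out={}
    hsv=cv2.cvtColor(c['color'],cv2.COLOR_RGB2HSV)
    for k in names:
        m=cv2.inRange(hsv,*RNG[k]); r=np.zeros_like(m); r[y0:y1,x0:x1]=m[y0:y1,x0:x1]
        n,l,s,ce=cv2.connectedComponentsWithStats(r); i=1+s[1:,4].argmax()
        ct=cv2.findContours((l==i).astype(np.uint8),0,1)[0][0][:,0]
        P=ray(c,ct,z)[:,:2]
        (cx,cy),(w,h),a=cv2.minAreaRect((P*1000).astype(np.float32))
        if w<h: w,h,a=h,w,a+90
        a=(a+90)%180-90
        zz=cloud(c)[l==i][:,2]
        out[k]=(round(cx,1),round(cy,1),round(w,1),round(h,1),round(a,1),s[i,4],round(float(np.median(zz[np.isfinite(zz)])),3))
    return out
E
python3 - <<'E'
from m import *
ims=[]
for n,r in(('scene',(185,195,338,310)),('side',(295,115,410,205))):
    c=cam(n); print(n,boxes(c,r))
    P=cloud(c); ok=c['range_z']>0
    # rack/lamp tops
    for nm,(a,b,x0,x1,y0,y1) in {'diff':(.050,.064,.5,1.0,-.2,.4)}.items():
        m=ok&(P[...,2]>a)&(P[...,2]<b)
        v,u=np.where(m)
        l,s,ce=cv2.connectedComponentsWithStats(m.astype(np.uint8))[1:4]
        for i in range(1,len(s)):
            if s[i,4]>150:
                Q=P[l==i]; R=cv2.minAreaRect((Q[:,:2]*1000).astype(np.float32)); print(ce[i].round(),s[i,4],[np.round(q,1) for q in R],np.median(Q[:,2]).round(4))
    roi=(160,170,480,290) if n=='scene' else (160,110,480,320)
    ims.append(cv2.resize(c['color'][roi[1]:roi[3],roi[0]:roi[2]],None,fx=2,fy=2,interpolation=cv2.INTER_CUBIC))
save('crop1.png',cv2.resize(np.vstack(ims),(600,581)))
E
```

```text
scene {'amber': (551.6, -97.8, 106.9, 50.0, 11.4, np.int32(900), 0.066), 'blue': (562.9, -163.5, 106.9, 49.3, 11.1, np.int32(1040), 0.066), 'green': (581.1, -227.4, 104.6, 47.1, 11.3, np.int32(1143), 0.066)}
[457.  52.] 625 [array([-193., 1119.]), array([968.9, 205.6]), np.float64(13.5)] 0.057
[66. 90.] 370 [array([-567.3, -304.4]), array([ 23.9, 305.7]), np.float64(0.1)] 0.0562
[592.  94.] 430 [array([ 533.5, 1087. ]), array([311.2,  17.9]), np.float64(2.1)] 0.057
[218. 128.] 211 [array([ 38.7, -11.2]), array([129.7,  60.3]), np.float64(71.6)] 0.0569
[587. 179.] 675 [array([784.5, 535.5]), array([ 33.6, 259.4]), np.float64(82.9)] 0.0567
[428. 181.] 481 [array([595.5, 247.8]), array([ 38.2, 104.7]), np.float64(89.2)] 0.0578
[275. 266.] 2267 [array([ 574.4, -162.2]), array([161.9, 207.1]), np.float64(11.4)] 0.0607
[208. 244.] 154 [array([ 516.2, -240.5]), array([24.1, 58.3]), np.float64(25.6)] 0.0614
[478. 251.] 187 [array([812.9, 138.2]), array([50.8, 17. ]), np.float64(27.5)] 0.0574
[473. 269.] 219 [array([832.4,  99.5]), array([62.7, 27. ]), np.float64(26.1)] 0.0571
[412. 323.] 296
[... 361 characters left out ...]
7
[291. 101.] 489 [array([ 855.3, -331.1]), array([250.6,  97.2]), np.float64(89.1)] 0.06
[496.  99.] 515 [array([ 366.8, -603.4]), array([278.8, 125.7]), np.float64(30.0)] 0.0567
[350. 158.] 1995 [array([ 570.9, -161.1]), array([161.9, 212.5]), np.float64(11.3)] 0.0601
[229. 147.] 163 [array([822.1, -35.3]), array([63.9, 32.4]), np.float64(42.5)] 0.0575
[179. 186.] 188 [array([804.2, 129.2]), array([63.5, 27.2]), np.float64(52.4)] 0.0574
[219. 265.] 1150 [array([590.4, 247.6]), array([101.7,  36.4]), np.float64(0.3)] 0.0572
[613. 310.] 183 [array([58.1, 19.6]), array([ 8.4, 59.8]), np.float64(18.6)] 0.0572
[148. 362.] 567 [array([552.9, 420.3]), array([58.6, 36.5]), np.float64(65.8)] 0.0573
```

View pics/crop1.png

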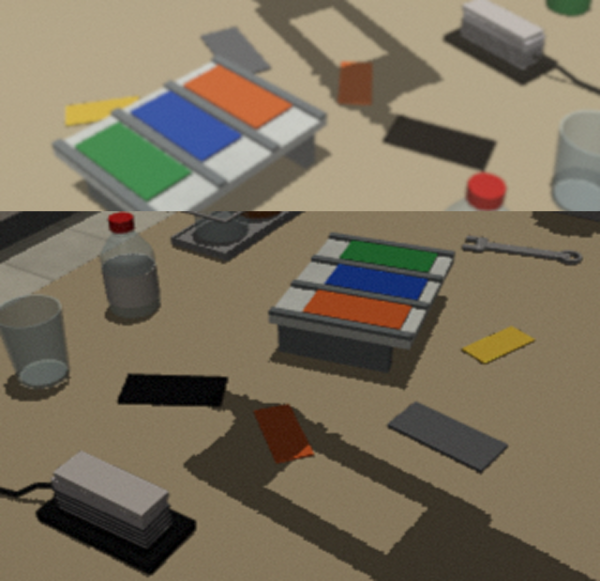

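The crop confirms it: the large amber plate is in the lamp-side lane, and the other orange piece is small and on the table. Measured values:

| Item | Centre (mm) | Yaw | Check |
|---|---|---|---|
| Amber | (550, -98) | 11.4° | 109x50, top at 65, as expected |
| Rack | (572.5, -162) | 11.4° | amber sits at x≈-9 in the rack frame |
| Diffuser | (593, 248) | about 0° | |

The pushing point behind the plate is (620, -84).

Emit:
{"api": "apply_moves", "payload": {
  "plan": [
    [-21,12,0,0,0,0,1],
    [-21,12,0,0,0,0,1],
    [-21,11,0,0,0,0,1],
    [-21,11,0,0,0,0,1],
    [0,0,10,0,0,0.137,1],
    [0,0,10,0,0,0.137,1],
    [0,0,10,0,0,0.137,1],
    [0,0,10,0,0,0.137,1],
    [0,0,10,0,0,0.137,1],
    [0,0,10,0,0,0.137,1],
    [0,0,10,0,0,0.137,1],
    [0,0,10,0,0,0.137,1],
    [0,0,10,0,0,0.137,1],
    [0,0,0,0,0,0.137,1],
    [0,0,0,0,0,0,1]
  ]
}}

```text
time: 1.7
ee_pos: [0.6198, -0.0872, 0.1494]
tool_rot: [0.997, 0.072, -0.004, -0.001]
contact_force: [0.5, -0.8, 0.4]
width: 0.001
```

```bash
cat > st.py <<'E'
from h import *
from scipy.spatial.transform import Rotation as Ro
def st():
    o=robot.get_obs(); R=Ro.from_quat(o['tool_rot']).as_matrix()
    print('t',round(o['time'],2),'p',(o['ee_pos']*1000).round(1),'yawx',np.degrees(np.arctan2(R[1,0],R[0,0])).round(2),'tz',R[:,2].round(3),'F',o['contact_force'].round(1),'w',round(o['width'],3))
    return o,R
def to(x,y,z,yaw=None):
    o,R=st(); d=R.T@(np.array([x,y,z])-o['ee_pos']*1000); print('tool shift',d.round(1))
E
python3 - <<'E'
from st import *
from m import boxes
to(620,-83.9,90)
c=cam('wrist'); save('w1.png',c['color'])
h=cv2.cvtColor(c['color'],cv2.COLOR_RGB2HSV)
try: print(boxes(c,(0,0,640,400),names=['amber','blue']))
except Exception as e: print(e)
E
```

```text
t 1.7 p [619.8 -87.2 149.4] yawx 8.31 tz [-0.009  0.002 -1.   ] F [ 0.5 -0.8  0.4] w 0.001
tool shift [ 1.2 -3.1 59.4]
{'amber': (577.5, 35.1, 66.2, 29.3, -40.2, np.int32(2946), 0.004), 'blue': (577.0, -159.5, 79.4, 49.5, 11.0, np.int32(4555), 0.065)}
```

View pics/w1.png

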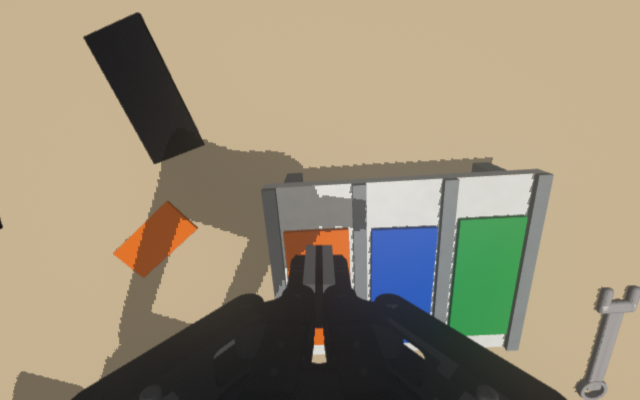

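The wrist view shows the amber plate's rear edge at row 229 (columns 284 to 350) and the rack's rear edge at row 185 or so. I cast rays through those to check the plan.

```bash
python3 - <<'E'
from st import *
c=cam('wrist')
P=ray(c,[[284,231],[350,228]],.065)*1000; print(P.round(1))
print('rack back',(ray(c,[[269,188],[548,172]],.065)*1000).round(1))
P2=ray(c,[[372,227],[438,227]],.065)*1000; print('blue back',P2.round(1))
a=np.radians(11.4); e=np.array([np.cos(a),np.sin(a)])
print('amber rear centre predicted',np.array([550,-98])+55*e, 'seen',P[:,:2].mean(0),'centre',P[:,:2].mean(0)-55*e)
to(620,-83.9,90)
E
```

```text
[[ 600.   -62.5   65. ]
 [ 610.  -111.4   65. ]]
rack back [[ 632.4  -48.1   65. ]
 [ 673.6 -241.3   65. ]]
blue back [[ 613.3 -127.6   65. ]
 [ 620.7 -176.6   65. ]]
amber rear centre predicted [603.9149146  -87.12884628] seen [605.01315333 -86.99533913] centre [551.09823873 -97.86649286]
t 1.8 p [619.8 -87.2 149.6] yawx 8.53 tz [-0.009  0.002 -1.   ] F [-0.7  0.8  0.4] w -0.003
tool shift [ 1.2 -3.1 59.6]
```

Emit:
{"api": "apply_moves", "payload": {
  "plan": [
    [5,-3.5,0,0,0.009,-0.05,1],
    [0,0,20,0,0,0,1],
    [0,0,20,0,0,0,1],
    [0,0,18,0,0,0,1],
    [0,0,0,0,0,0,1],
    [0,0,0,0,0,0,1]
  ]
}}

```text
time: 2.4
ee_pos: [0.6274, -0.0833, 0.0934]
tool_rot: [0.994, 0.109, 0.004, -0.0]
contact_force: [0.5, 0.0, -0.3]
width: 0.002
```

```bash
python3 - <<'E'
from st import *
to(624,-83,80)
E
```

```text
t 2.4 p [627.4 -83.3  93.4] yawx 12.47 tz [ 0.007  0.002 -1.   ] F [ 0.5  0.  -0.3] w 0.002
tool shift [-3.4 -1.  13.3]
```

Emit:
{"api": "apply_moves", "payload": {
  "plan": [
    [0,0,7,0,-0.006,0.018,1],
    [0,0,5,0,0,0,1],
    [0,0,2,0,0,0,1],
    [0,0,0,0,0,0,1]
  ]
}}

```text
time: 2.8
ee_pos: [0.6295, -0.0837, 0.0813]
tool_rot: [0.995, 0.1, 0.003, 0.001]
contact_force: [-0.5, 0.7, -0.0]
width: -0.002
```

```bash
python3 - <<'E'
from st import *
to(624,-83,79.5)
for n,r in (('scene',(200,180,380,300)),):
    c=cam(n); save('s2.png',cv2.resize(c['color'][r[1]:r[3],r[0]:r[2]],None,fx=4,fy=4,interpolation=cv2.INTER_CUBIC))
E
```

```text
t 2.8 p [629.5 -83.7  81.3] yawx 11.46 tz [ 0.006 -0.001 -1.   ] F [-0.5  0.7 -0. ] w -0.002
tool shift [-5.3 -1.7  1.8]
```

View pics/s2.png

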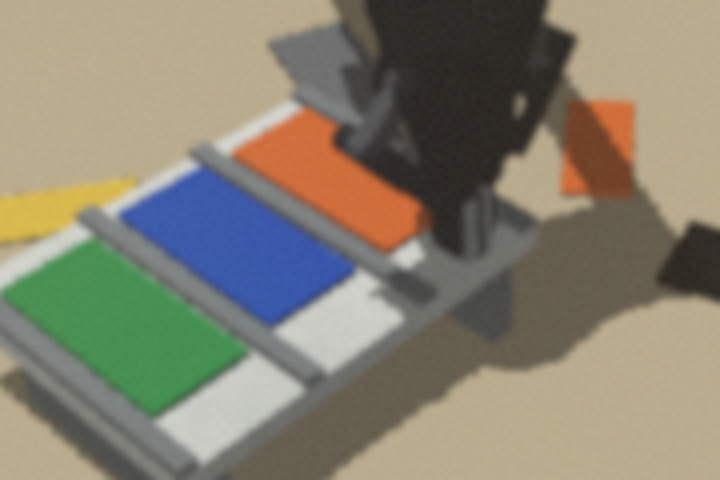

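The fingers stand on the bare deck behind the amber plate (crop 460,235) with a small gap. I lower them 2 mm and push slowly.

Emit:
{"api": "apply_moves", "payload": {
  "plan": [
    [0,-1.5,2,0,0,0,1],
    [0,0,0,0,0,0,1],
    [-5,0,0,0,0,0,1],
    [-5,0,0,0,0,0,1],
    [-5,0,0,0,0,0,1],
    [-5,0,0,0,0,0,1],
    [-5,0,0,0,0,0,1],
    [-5,0,0,0,0,0,1],
    [0,0,0,0,0,0,1]
  ]
}}

```text
time: 3.75
ee_pos: [0.597, -0.0887, 0.0801]
tool_rot: [0.995, 0.1, 0.004, 0.001]
contact_force: [-0.0, 0.6, 1.1]
width: -0.001
```

```bash
cat > rk.py <<'E'
from st import *
from m import boxes
st()
a=np.radians(11.4); e=np.array([np.cos(a),np.sin(a)]); n=np.array([-e[1],e[0]])
for nm,r in(('scene',(185,170,338,310)),('side',(295,115,410,225))):
    c=cam(nm); b=boxes(c,r); print(nm,b['amber'][:5],b['blue'][:2],b['green'][:2])
    q=np.array(b['amber'][:2])-np.array([574.4,-162.2] if nm=='scene' else [570.9,-161.1]); print('rack xy',q@e,q@n)
E
python3 rk.py
```

```text
t 3.75 p [597.  -88.7  80.1] yawx 11.46 tz [ 0.007 -0.001 -1.   ] F [-0.   0.6  1.1] w -0.001
scene (535.0, -109.9, 111.6, 43.1, 3.7) (563.0, -163.3) (581.3, -227.8)
rack xy -28.285205378267523 59.055881643653606
side (530.5, -101.7, 107.9, 50.4, 11.3) (560.2, -163.2) (577.3, -227.5)
rack xy -27.862109436197446 66.21346432384696
```

Emit:
{"api": "apply_moves", "payload": {
  "plan": [
    [-3,0,1,0,0,0,1],
    [-5,0,0,0,0,0,1],
    [-5,0,0,0,0,0,1],
    [-5,0,0,0,0,0,1],
    [-5,0,0,0,0,0,1],
    [-5,0,0,0,0,0,1],
    [-5,0,0,0,0,0,1],
    [0,0,0,0,0,0,1]
  ]
}}

```text
time: 4.65
ee_pos: [0.5648, -0.0959, 0.0797]
tool_rot: [0.995, 0.1, 0.006, 0.001]
contact_force: [0.6, -0.3, 0.4]
width: 0.003
```

```bash
python3 rk.py
```

```text
t 4.65 p [564.8 -95.9  79.7] yawx 11.48 tz [ 0.012 -0.002 -1.   ] F [ 0.6 -0.3  0.4] w 0.003
scene (502.4, -114.7, 107.4, 36.4, 11.2) (563.0, -163.4) (581.2, -227.8)
rack xy -61.190800904755484 60.79420930182886
side (498.0, -108.0, 108.3, 50.8, 11.8) (546.4, -166.3) (567.2, -229.6)
rack xy -60.9661638557919 66.46161948605172
```

Emit:
{"api": "apply_moves", "payload": {
  "plan": [
    [-4,0,0,0,0,0,1],
    [0,0,0,0,0,0,1],
    [0,0,0,0,0,0,1],
    [8,0,0,0,-0.01,0,1],
    [0,0,-20,0,0,0,1],
    [0,0,-30,0,0,0,1],
    [0,0,-40,0,0,0,0],
    [-40,0,0,0,0,0,0],
    [-40,0,0,0,0,0,0],
    [0,0,0,0,0,0,0],
    [0,0,0,0,0,0,0],
    [0,0,0,0,0,0,0]
  ]
}}

```text
time: 5.95
ee_pos: [0.4954, -0.1107, 0.1727]
tool_rot: [0.995, 0.101, 0.0, 0.002]
contact_force: [-0.6, -0.2, 0.1]
width: 0.995
```

```bash
python3 rk.py; python3 - <<'E'
from st import *
from m import *
c=cam('wrist'); save('w3.png',c['color']); print(boxes(c,(0,0,640,400),names=['blue','green']))
E
```

```text
t 5.95 p [ 495.4 -110.7  172.7] yawx 11.56 tz [ 0.001 -0.005 -1.   ] F [-0.6 -0.2  0.1] w 0.995
scene (497.0, -109.0, 108.3, 49.4, 11.5) (562.7, -163.4) (581.3, -227.9)
rack xy -65.35761840755174 67.44910463521995
side (525.5, -102.1, 50.6, 44.4, -78.3) (560.0, -163.1) (577.7, -227.6)
rack xy -32.84252824545771 66.80964255589392
{'blue': (561.9, -162.4, 108.4, 49.5, 11.0, np.int32(9483), 0.065), 'green': (580.0, -226.2, 107.7, 50.4, 11.7, np.int32(9819), 0.065)}
```

View pics/w3.png

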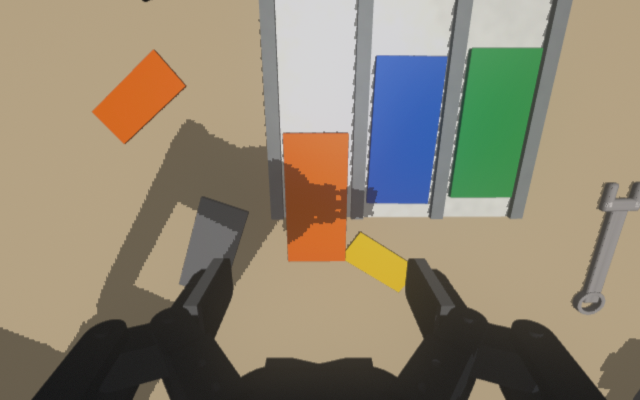

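The plate now sticks out 40 mm (rack x = -65.4). In the wrist view it spans columns 284 to 349 and rows 132 to 262, and the rack's front edge is at row 217. Green and blue have not moved. Next I work out the grip point.

```bash
python3 - <<'E'
from st import *
c=cam('wrist')
P=(ray(c,[[283.5,132.5],[348.5,132],[346.5,262],[288,262]],.065)*1000)[:,:2]; print(P.round(1))
ce=P.mean(0); e=(P[:2].mean(0)-P[2:].mean(0)); L=np.hypot(*e); e/=L
print(ce,L,np.degrees(np.arctan2(e[1],e[0])), np.linalg.norm(P[0]-P[1]))
g=(ce+[495.3,-108.9])/2-38*np.array([.980,.198]); print(g); to(*g,58)
E
```

```text
[[ 545.1  -73.2]
 [ 555.3 -121. ]
 [ 446.4 -145.3]
 [ 436.3  -95.4]]
[ 495.77539631 -108.73128898] 111.27784165628594 12.057154179829979 48.88542893561345
[ 458.29769815 -116.33964449]
t 6.15 p [ 495.6 -110.6  172.4] yawx 11.59 tz [ 0.001 -0.005 -1.   ] F [-0.7 -0.5 -0.5] w 1.003
tool shift [-37.7  -2.4 114.4]
```

Wrist and scene agree within 1 mm. I move over the grip point and descend most of the way with the fingers open.

Emit:
{"api": "apply_moves", "payload": {
  "plan": [
    [-18,-1,0,0,0,0,0],
    [-18,-1,0,0,0,0,0],
    [0,0,25,0,0,0,0],
    [0,0,25,0,0,0,0],
    [0,0,15,0,0,0,0],
    [0,0,0,0,0,0,0]
  ]
}}

```text
time: 6.75
ee_pos: [0.4601, -0.1167, 0.1056]
tool_rot: [0.995, 0.102, 0.001, 0.003]
contact_force: [-0.5, -0.3, -0.6]
width: 0.999
```

```bash
python3 - <<'E'
from st import *
to(458.3,-116.3,58)
E
```

```text
t 6.75 p [ 460.1 -116.7  105.6] yawx 11.67 tz [ 0.003 -0.005 -1.   ] F [-0.5 -0.3 -0.6] w 0.999
tool shift [-1.8 -1.1 47.6]
```

Emit:
{"api": "apply_moves", "payload": {
  "plan": [
    [-2,-1,20,0.005,0,0,0],
    [0,0,20,0,0,0,0],
    [0,0,7,0,0,0,0],
    [0,0,0,0,0,0,0]
  ]
}}

```text
time: 7.15
ee_pos: [0.4595, -0.1171, 0.0596]
tool_rot: [0.995, 0.102, 0.003, 0.001]
contact_force: [0.9, 0.5, 0.4]
width: 1.001
```

```bash
python3 - <<'E'
from st import *
to(458.3,-116.3,58)
E
```

```text
t 7.15 p [ 459.5 -117.1   59.6] yawx 11.67 tz [ 0.005 -0.002 -1.   ] F [0.9 0.5 0.4] w 1.001
tool shift [-1.  -1.1  1.6]
```

Emit:
{"api": "apply_moves", "payload": {
  "plan": [
    [-1,-1,1,0,-0.004,0,0],
    [0,0,0,0,0,0,1],
    [0,0,0,0,0,0,1],
    [0,0,0,0,0,0,1],
    [0,0,0,0,0,0,1],
    [0,0,0,0,0,0,1],
    [0,0,0,0,0,0,1]
  ]
}}

```text
time: 7.85
ee_pos: [0.4605, -0.117, 0.0622]
tool_rot: [0.995, 0.102, 0.003, 0.003]
contact_force: [-0.3, -0.5, -1.8]
width: 0.569
```

```bash
python3 rk.py
```

```text
t 7.85 p [ 460.5 -117.    62.2] yawx 11.69 tz [ 0.007 -0.005 -1.   ] F [-0.3 -0.5 -1.8] w 0.569
scene (497.3, -108.9, 107.3, 49.6, 12.7) (562.8, -163.4) (581.4, -227.6)
rack xy -65.04377132112731 67.48783455056838
side (517.4, -105.2, 65.6, 50.7, 11.6) (560.0, -163.4) (581.8, -226.8)
rack xy -41.39546251506897 65.3718263716375
```

The grip holds at an opening of 48 mm, which matches the 50 mm plate. I lift straight up.

Emit:
{"api": "apply_moves", "payload": {
  "plan": [
    [0,0,-5,0,0,0,1],
    [0,0,-10,0,0,0,1],
    [0,0,-20,0,0,0,1],
    [0,0,-30,0,0,0,1],
    [0,0,-20,0,0,0,1],
    [0,0,0,0,0,0,1]
  ]
}}

```text
time: 8.55
ee_pos: [0.4594, -0.1165, 0.152]
tool_rot: [0.995, 0.102, 0.002, 0.002]
contact_force: [-0.2, -1.1, -0.0]
width: 0.563
```

```bash
python3 - <<'E'
from st import *
st()
c=cam('scene'); 
hsv=cv2.cvtColor(c['color'],cv2.COLOR_RGB2HSV); m=cv2.inRange(hsv,(3,150,100),(17,255,255)); m[:100]=0
n,l,s,ce=cv2.connectedComponentsWithStats(m); P=cloud(c)
for i in range(1,n):
    if s[i,4]>150:
        k=(l==i); k=cv2.erode(k.astype(np.uint8),np.ones((5,5)))>0; Q=P[k]; Q=Q[np.isfinite(Q).all(1)]
        if len(Q)<20: continue
        A=np.c_[Q[:,:2]-Q[:,:2].mean(0),np.ones(len(Q))]; f=np.linalg.lstsq(A,Q[:,2],rcond=None)[0]
        print(ce[i].round(),s[i,4],Q.mean(0).round(4),'slope',f.round(4))
save('s4.png',c['color'])
E
```

```text
t 8.55 p [ 459.4 -116.5  152. ] yawx 11.69 tz [ 0.005 -0.004 -1.   ] F [-0.2 -1.1 -0. ] w 0.563
[265. 174.] 767 [ 0.5066 -0.1089  0.1573] slope [ 0.249  -0.5646  0.1573]
[349. 217.] 366 [0.5462 0.0627 0.007 ] slope [ 0.5179 -0.3911  0.007 ]
```

View pics/s4.png

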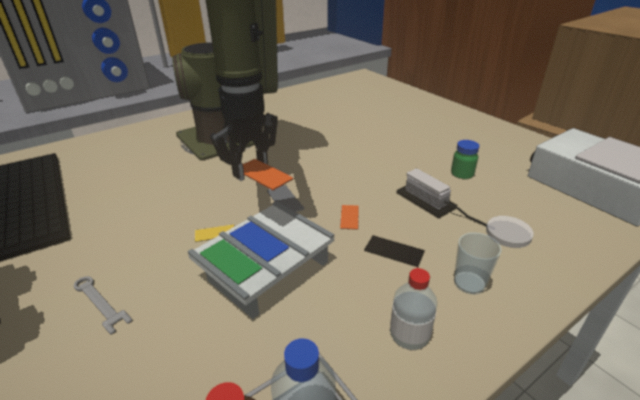

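The plate is held level (scene 268,174), and green and blue are in place. I carry it to the lamp, targeting TCP (556, 247) at yaw 0.

Emit:
{"api": "apply_moves", "payload": {
  "plan": [
    [0,0,0,0,0,0.102,1],
    [0,0,0,0,0,0.102,1],
    [3,-10,0,0,0,0,1],
    [6,-20,0,0,0,0,1],
    [6,-25,0,0,0,0,1],
    [7,-25,0,0,0,0,1],
    [7,-25,0,0,0,0,1],
    [7,-25,0,0,0,0,1],
    [7,-25,0,0,0,0,1],
    [7,-25,0,0,0,0,1],
    [7,-25,0,0,0,0,1],
    [7,-25,0,0,0,0,1],
    [7,-25,0,0,0,0,1],
    [6,-25,0,0,0,0,1],
    [6,-25,0,0,0,0,1],
    [5,-20,0,0,0,0,1],
    [3,-15,0,0,0,0,1],
    [0,0,0,0,0,0,1],
    [0,0,0,0,0,0,1]
  ]
}}

```text
time: 10.5
ee_pos: [0.5372, 0.2487, 0.1325]
tool_rot: [1.0, 0.016, -0.014, 0.001]
contact_force: [-0.2, 0.8, 0.1]
width: 0.569
```

```bash
cat > lp.py <<'E'
from st import *
st()
for nm,roi in(('scene',(380,100,470,215)),('side',(150,180,300,320))):
    c=cam(nm); hsv=cv2.cvtColor(c['color'],cv2.COLOR_RGB2HSV); P=cloud(c)
    m=cv2.inRange(hsv,(3,120,70),(17,255,255)); r=np.zeros_like(m); r[roi[1]:roi[3],roi[0]:roi[2]]=m[roi[1]:roi[3],roi[0]:roi[2]]
    n,l,s,ce=cv2.connectedComponentsWithStats(r)
    if n>1:
        i=1+s[1:,4].argmax(); Q=P[l==i]; z=np.median(Q[:,2]); ct=cv2.findContours((l==i).astype(np.uint8),0,1)[0][0][:,0]
        for zz in (z,.063): print(nm,'amber',s[i,4],'z',zz.__round__(4),[np.round(q,1) for q in cv2.minAreaRect((ray(c,ct,zz)[:,:2]*1000).astype(np.float32))])
    w=((P[...,2]>.053)&(P[...,2]<.0625)&(np.hypot(P[...,0]-.593,P[...,1]-.2477)<.07)&(m==0)).astype(np.uint8)
    n,l,s,ce=cv2.connectedComponentsWithStats(w)
    if n>1:
        i=1+s[1:,4].argmax(); k=l==i; ct=cv2.findContours(k.astype(np.uint8),0,1)[0][0][:,0]
        print(nm,'diff',s[i,4],np.median(P[k][:,2]),[np.round(q,1) for q in cv2.minAreaRect((ray(c,ct,.058)[:,:2]*1000).astype(np.float32))])
E
python3 lp.py; python3 - <<'E'
from h import *
c=cam('wrist'); save('w5.png',c['color'])
E
```

```text
t 10.5 p [537.2 248.7 132.5] yawx 1.87 tz [-0.027 -0.002 -1.   ] F [-0.2  0.8  0.1] w 0.569
scene amber 538 z 0.1345 [array([578.3, 248.5]), array([ 55.1, 115.9]), np.float64(88.1)]
scene amber 538 z 0.063 [array([487.7, 360.6]), array([ 64.7, 136.1]), np.float64(88.1)]
scene diff 431 0.05806177853262188 [array([596.8, 244.2]), array([ 41.8, 105.8]), np.float64(89.6)]
side amber 517 z 0.1352 [array([539.5, 249.1]), array([47.1, 52.5]), np.float64(3.2)]
side amber 517 z 0.063 [array([600.7, 193. ]), array([55. , 61.3]), np.float64(3.2)]
side diff 1015 0.05722315118270279 [array([587.8, 249.5]), array([ 36.6, 103.6]), np.float64(89.7)]
```

View pics/w5.png

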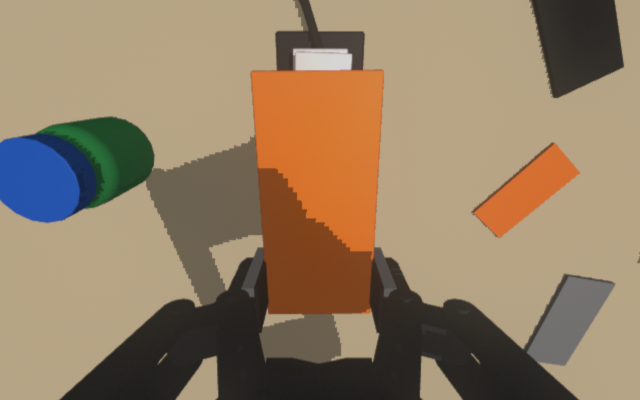

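The plate is held well (columns 252 to 383, rows 70 to 313). The far ends of the lamp foot (row 32, columns 277 to 363) and of the white diffuser (row 52) are visible. The tool leans 1.5°, so I cross-check the lamp position and then correct.

```bash
python3 - <<'E'
from st import *
c=cam('wrist')
for n,p,z in(('foot far',[[277,33],[363.5,32]],.012),('diff far',[[295,54],[352,54]],.058),('plate',[[252,72],[383,71],[371,313],[269,313]],.1325+.003)):
    Q=(ray(c,p,z)*1000).round(1)[:,:2]; print(n,Q.tolist(),Q.mean(0))
to(556.5,247,132.5)
E
```

```text
foot far [[657.5, 282.0], [660.0, 220.5]] [658.75 251.25]
diff far [[640.6, 265.8], [641.7, 232.2]] [641.15 249.  ]
plate [[628.0, 276.0], [629.8, 228.0], [519.7, 222.3], [518.1, 272.5]] [573.9 249.7]
t 10.7 p [537.8 247.7 133.2] yawx 1.72 tz [-0.026 -0.001 -1.   ] F [-0.3  0.8 -0. ] w 0.568
tool shift [18.7  1.3  0.2]
```

The wrist gives a lamp centre of about (592.5, 249.5), against (593, 247.7) from the fixed cameras, so they agree. I correct tilt, yaw and x, then descend partway.

Emit:
{"api": "apply_moves", "payload": {
  "plan": [
    [10,0,0,0,0.013,0.02,1],
    [9,0,0,0,0.013,0.018,1],
    [0,0,15,0,0,0,1],
    [0,0,15,0,0,0,1],
    [0,0,15,0,0,0,1],
    [0,0,0,0,0,0,1]
  ]
}}

```text
time: 11.3
ee_pos: [0.5636, 0.245, 0.0891]
tool_rot: [1.0, -0.01, 0.006, -0.0]
contact_force: [-0.2, -0.2, -1.0]
width: 0.57
```

```bash
python3 - <<'E'
from st import *
to(556.5,247.5,61)
E
```

```text
t 11.3 p [563.6 245.   89.1] yawx -1.11 tz [ 0.011  0.    -1.   ] F [-0.2 -0.2 -1. ] w 0.57
tool shift [-7.5 -2.4 28. ]
```

Emit:
{"api": "apply_moves", "payload": {
  "plan": [
    [-6,-2.5,0,0,-0.011,-0.01,1],
    [0,0,8,0,0,0,1],
    [0,0,5,0,0,0,1],
    [0,0,0,0,0,0,1]
  ]
}}

```text
time: 11.7
ee_pos: [0.5596, 0.2477, 0.0771]
tool_rot: [1.0, -0.005, 0.002, -0.001]
contact_force: [-0.3, -0.0, -0.4]
width: 0.566
```

```bash
python3 - <<'E'
from st import *
to(556.5,247.5,61)
E
python3 lp.py
```

```text
t 11.7 p [559.6 247.7  77.1] yawx -0.6 tz [ 0.004  0.001 -1.   ] F [-0.3 -0.  -0.4] w 0.566
tool shift [-3.1  0.3 16.1]
t 11.7 p [559.6 247.7  77.1] yawx -0.6 tz [ 0.004  0.001 -1.   ] F [-0.3 -0.  -0.4] w 0.566
scene amber 581 z 0.0806 [array([600.5, 246. ]), array([111.2,  56.5]), np.float64(0.4)]
scene amber 581 z 0.063 [array([581.6, 270.3]), array([115.4,  58.7]), np.float64(0.4)]
scene diff 231 0.05758513842608545 [array([602.7, 244.1]), array([42.3, 92.7]), np.float64(89.3)]
side amber 495 z 0.08 [array([563.1, 247.6]), array([51.9, 50.3]), np.float64(89.5)]
side amber 495 z 0.063 [array([576.7, 235.8]), array([53.7, 52.1]), np.float64(89.5)]
side diff 193 0.056988631884550674 [array([547.3, 249.4]), array([36.1, 21.4]), np.float64(88.0)]
```

Emit:
{"api": "apply_moves", "payload": {
  "plan": [
    [-3,0,5,0,-0.004,0,1],
    [0,0,5,0,0,0,1],
    [0,0,3,0,0,0,1],
    [0,0,0,0,0,0,1]
  ]
}}

```text
time: 12.2
ee_pos: [0.5569, 0.2482, 0.0642]
tool_rot: [1.0, -0.005, 0.001, -0.001]
contact_force: [-0.2, -1.2, -0.2]
width: 0.566
```

```bash
python3 lp.py
```

```text
t 12.2 p [556.9 248.2  64.2] yawx -0.58 tz [ 0.001  0.002 -1.   ] F [-0.2 -1.2 -0.2] w 0.566
scene amber 587 z 0.0675 [array([596.4, 247.5]), array([ 57.2, 111.9]), np.float64(89.1)]
scene amber 587 z 0.063 [array([591.7, 253.6]), array([ 57.7, 113. ]), np.float64(89.1)]
scene diff 77 0.0554436590534394 [array([601.7, 225.4]), array([107.1,  30.7]), np.float64(20.3)]
side amber 482 z 0.0669 [array([560. , 247.8]), array([52.3, 48.9]), np.float64(89.1)]
side amber 482 z 0.063 [array([563. , 245.2]), array([52.7, 49.3]), np.float64(89.1)]
side diff 44 0.059524807328702356 [array([551.9, 281.1]), array([21.3, 11.8]), np.float64(37.5)]
```

The scene camera sees the amber plate at (596.4, 247.5) and saw the diffuser at (595.5, 247.8), so it is centred. About 4 mm remain.

Emit:
{"api": "apply_moves", "payload": {
  "plan": [
    [0,0,1.5,0,0,0,1],
    [0,0,1.5,0,0,0,1],
    [0,0,0,0,0,0,1]
  ]
}}

```text
time: 12.6
ee_pos: [0.5577, 0.2484, 0.0617]
tool_rot: [1.0, -0.005, 0.001, -0.001]
contact_force: [0.1, 0.2, -0.7]
width: 0.568
```

```bash
python3 -c "
from st import *
st()"
```

```text
t 12.6 p [557.7 248.4  61.7] yawx -0.59 tz [ 0.003  0.003 -1.   ] F [ 0.1  0.2 -0.7] w 0.568
```

Emit:
{"api": "apply_moves", "payload": {
  "plan": [
    [-0.5,0,1,0,-0.003,0,1],
    [0,0,1,0,0,0,1],
    [0,0,0,0,0,0,1]
  ]
}}

```text
time: 12.9
ee_pos: [0.5573, 0.2485, 0.0599]
tool_rot: [1.0, -0.005, -0.0, -0.001]
contact_force: [0.4, 0.7, 0.0]
width: 0.567
```

```bash
python3 -c "
from st import *
st()"
```

```text
t 12.9 p [557.3 248.5  59.9] yawx -0.59 tz [-0.     0.003 -1.   ] F [0.4 0.7 0. ] w 0.567
```

Emit:
{"api": "apply_moves", "payload": {
  "plan": [
    [0,0,1,0,0,0,1],
    [0,0,0,0,0,0,1]
  ]
}}

```text
time: 13.1
ee_pos: [0.5574, 0.2485, 0.0601]
tool_rot: [1.0, -0.005, 0.0, -0.002]
contact_force: [-0.5, -0.7, -0.3]
width: 0.565
```

```bash
python3 lp.py
```

```text
t 13.1 p [557.4 248.5  60.1] yawx -0.58 tz [ 0.001  0.003 -1.   ] F [-0.5 -0.7 -0.3] w 0.565
scene amber 595 z 0.0633 [array([596.9, 247.8]), array([ 57.1, 113.1]), np.float64(89.3)]
scene amber 595 z 0.063 [array([596.6, 248.3]), array([ 57.2, 113.2]), np.float64(89.3)]
scene diff 38 0.05821881887138412 [array([562.8, 214.8]), array([24.3, 18.6]), np.float64(28.7)]
side amber 477 z 0.0626 [array([561. , 247.9]), array([51. , 49.5]), np.float64(86.9)]
side amber 477 z 0.063 [array([560.7, 248.1]), array([51. , 49.5]), np.float64(86.9)]
side diff 62 0.05822668400288203 [array([552.9, 281.3]), array([23.2, 14.9]), np.float64(36.7)]
```

Emit:
{"api": "apply_moves", "payload": {
  "plan": [
    [0,0,1.5,0,0,0,1],
    [0,0,0,0,0,0,1]
  ]
}}

```text
time: 13.4
ee_pos: [0.5577, 0.2486, 0.0601]
tool_rot: [1.0, -0.005, 0.001, -0.002]
contact_force: [-0.0, 0.2, -0.6]
width: 0.563
```

The depth reads the plate's top at 63 mm and the TCP no longer drops, so the plate is down. I open gently.

Emit:
{"api": "apply_moves", "payload": {
  "plan": [
    [0,0,0,0,0,0,0.38],
    [0,0,0,0,0,0,0.3],
    [0,0,0,0,0,0,0.2],
    [0,0,0,0,0,0,0.05],
    [0,0,0,0,0,0,0],
    [0,0,0,0,0,0,0]
  ]
}}

```text
time: 14.0
ee_pos: [0.5576, 0.2485, 0.059]
tool_rot: [1.0, -0.005, 0.0, -0.002]
contact_force: [0.6, 0.2, 0.2]
width: 1.001
```

```bash
python3 lp.py
```

```text
t 14.0 p [557.6 248.5  59. ] yawx -0.59 tz [ 0.001  0.003 -1.   ] F [0.6 0.2 0.2] w 1.001
scene amber 625 z 0.0631 [array([598.2, 247.8]), array([ 56.8, 112. ]), np.float64(89.8)]
scene amber 625 z 0.063 [array([598.1, 248. ]), array([ 56.8, 112. ]), np.float64(89.8)]
scene diff 23 0.05970023894961542 [array([558.5, 294.1]), array([22.3, 12.9]), np.float64(9.6)]
side amber 703 z 0.0623 [array([563.4, 248.7]), array([52.3, 54.2]), np.float64(89.2)]
side amber 703 z 0.063 [array([562.8, 249.2]), array([52.2, 54.1]), np.float64(89.2)]
side diff 39 0.05882006644447055 [array([556. , 203.5]), array([22.6,  8.3]), np.float64(11.3)]
```

Emit:
{"api": "apply_moves", "payload": {
  "plan": [
    [0,0,-10,0,0,0,0],
    [0,0,-20,0,0,0,0],
    [0,0,-40,0,0,0,0],
    [0,0,-40,0,0,0,0],
    [-45,0,0,0,0,0,0],
    [-45,0,0,0,0,0,0],
    [0,0,0,0,0,0,0],
    [0,0,0,0,0,0,0]
  ]
}}

```text
time: 14.9
ee_pos: [0.4675, 0.2497, 0.1787]
tool_rot: [1.0, -0.006, 0.003, -0.003]
contact_force: [0.3, -0.9, 0.2]
width: 0.998
```

```bash
python3 lp.py; python3 - <<'E'
from m import *
c=cam('scene'); print(boxes(c,(185,195,338,310),names=['blue','green']))
a=cv2.resize(c['color'][140:240,370:500],(650,500)); 
save('end.png',a)
c=cam('wrist'); save('wend.png',c['color'])
E
```

```text
t 14.9 p [467.5 249.7 178.7] yawx -0.64 tz [ 0.007  0.006 -1.   ] F [ 0.3 -0.9  0.2] w 0.998
scene amber 650 z 0.0632 [array([596.6, 247.2]), array([115. ,  56.4]), np.float64(0.3)]
scene amber 650 z 0.063 [array([596.4, 247.4]), array([115. ,  56.4]), np.float64(0.3)]
scene diff 5 0.06069023600886845 [array([649.8, 268.6]), array([ 1.3, 13.4]), np.float64(0.5)]
side amber 1711 z 0.0623 [array([592.6, 248.5]), array([113.1,  52.7]), np.float64(0.1)]
side amber 1711 z 0.063 [array([592., 249.]), array([112.9,  52.6]), np.float64(0.1)]
side diff 33 0.05815396463209484 [array([538.8, 252.1]), array([ 2.6, 36.3]), np.float64(1.1)]
{'blue': (562.9, -163.5, 106.9, 49.3, 11.1, np.int32(1040), 0.066), 'green': (581.3, -227.6, 105.3, 47.1, 11.5, np.int32(1147), 0.066)}
```

View pics/end.png

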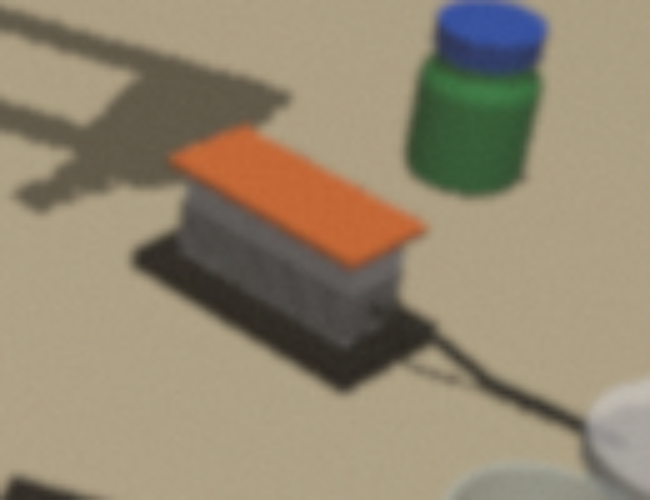

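View pics/wend.png

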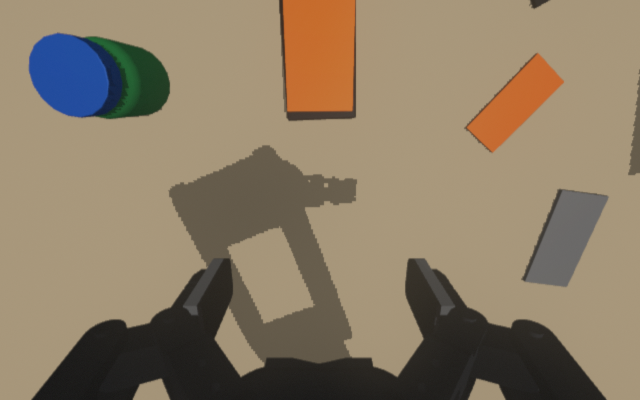

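The amber plate lies flat and centred on the diffuser (crop 300,195), the diffuser is on the lamp, and the gripper is clear.

```bash
python3 -c "
from h import robot
print(robot.sign_off())"
```

```text
the job is handed in; nothing more can be done
None
```

The amber filter is lying flat on the diffuser, released, with the gripper clear of everything, and I handed the job in at about 15 s. I pushed it with closed fingers until 40 mm stuck out over the rack's front edge. Then I gripped it there, carried it to the lamp, set it down and backed off.

**Last checks:**
- **Centring:** the filter is about 1 to 2 mm from where each fixed camera saw the diffuser at the start: scene (596.5, 247.3) against (595.5, 247.8), side (592.3, 248.7) against (590.4, 247.6).
- **Alignment and height:** its long axis is within about 1° of the diffuser's, and its top reads 62 to 63 mm, where 63 is expected.
- **Green and blue:** they moved less than 0.5 mm.

**Doubts:**
- **Camera offset:** the two fixed cameras differ by about 4 mm in x, so I compared positions within one camera or used averages.
- **Touchdown:** the wrist force showed no clear contact. I judged it from the depth reading and from the tool no longer descending.
- **Diffuser position:** the filter covers the diffuser at the end, so I could not re-measure it. The final picture shows it in line with the lamp.

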